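# Find the loaded sample can by its weight

### The arm

A 6-joint arm with a two-finger parallel gripper is mounted at the origin on a cart in front of the work surface, level with it; the furniture and walls round the work are solid. World frame = base frame: x ahead of the robot, y to its left, z up, the work surface at z = 0. Lengths are in mm, angles in rad, forces in N, time in s.
With the tool pointing down it reaches from about 300 to 775 mm from the base axis. Payload 14.6 kg.
Tool frame: the origin (TCP) lies at the very end of the fingers, on their centre line; the grasp point (between the pads) lies 19 mm behind it; z points along the fingers, y is the direction in which the jaws open and shut (so a half turn about z gives the same grasp; the last joint's range is limited). The gripper opens to 94 mm and grips with 3 to 60 N. Pads are 16 mm wide; open, the fingers measure 119 mm over their backs; the gripper's body (75 mm by 177 mm) begins 78 mm behind the grasp point.
Start: joints at [-1.237, 0.3, 1.521, -0, 1.321, -0.067], TCP at [214.577, -506.405, 181.446] pointing down, gripper open.
Joint ranges: [-3.03, 3.03], [-0.79, 2.21], [0.23, 2.52], [-1.04, 4.18], [0, 3.07], [-2.55, 2.55]. Speed limits (rad/s): [2.22, 2.22, 2.57, 3.14, 3.14, 3.14].

### API

Orientations are given as [roll, pitch, yaw] about the fixed x, y, z axes, in that order (R = Rz(yaw) Ry(pitch) Rx(roll)).
In Python, from cell import manip gives the robot as it stands.
- The arm moves only by the shell command python3 -m inch 'ROWS' [FORCE]. ROWS is a JSON object of lists of equal length, an entry for each row: "grip": the opening, from -1 (shut) to 1 (fully open), so that 0 is half open; "travel": the shift along the world's x, y, z in cm, a list of three; "turn": the turn, a rotation vector about the world's x, y, z in degrees, a list of three. A call has 1 to 10 rows; each row is the pose to reach, as a shift and turn from the pose measured when the call began; what a row does not reach only later rows make up. A row lasts 1/8 s, in which the tool goes at most 62.5 mm and 10.7 degrees, less where a joint would pass 70% of its speed; a pose out of reach is approached as far as the arm can. A call with a gripper value outside its range is refused whole. The fingers move at their own pace and stop on an object; FORCE is the grip in N (left out, the last holds). Time passes only in rows, so rows that repeat a pose let the fingers close. It gives the time, the measured TCP pose, the force and the opening at its end, in the units of the state.
- manip.read_state(): the state, without advancing time (a new reading comes with each control period).
- manip.camera(name): name is "scene" or "top" or "wrist"; returns (picture, depth): 480x640x3 uint8, red, green, blue; 480x640 float32, mm along the optical axis (not along the pixel's ray), 0 where there is no reading.
- manip.calibration(name): a dict with "fx", "fy", "cx", "cy" (pixels), "world_from_camera" (4x4, takes a point from camera to world coordinates). Camera axes: x right, y up, looking along -z (the intrinsics and any distortion apply to the point x, -y, -z); pixel columns grow to the right and rows downward; lengths in mm; the calibration is good to about 2 mm. A picture is of the moment at which its call begins: read the wrist's pose just before it. calibration takes no time and is no camera call; for the wrist camera it gives the pose at the moment of the call.
- manip.sign_off(): hands the job in, once; it reports no verdict.
Trained networks look in the newest picture that a camera, given by its name, has taken for a name from the list of things; names that differ only in an ending like _2 or _b are one class to them, and where a whole thing is asked for, a point or a joint stands for the part that bears it (a point fixed in the world has none). Each returns a list of dicts, best first, with "p" (0 to 1); they miss things now and then, are a little off and sometimes report something else, mostly with a low value. They report only what shows in the picture. A call takes as long as a camera call. They do not tell look-alikes from the thing itself.
- manip.look_for(camera, label): "bbox" ([left, top, right, bottom] in pixels, round what is visible of it).
The state is a dict: "clock": time; "joints": joint angles; "qd": joint speeds; "effort": joint torques, N m; "eef_pos": TCP position; "eef_rot": TCP orientation; "wrist_force": force on the tool from outside, world axes, zero at the start; "moment": the same for the moment, N m; "finger_gap": finger opening in mm.
Only numpy, scipy, OpenCV 4.12 (cv2) and the standard library are available. Lean on these libraries where they do the work, as an engineer would, in place of code of your own. Each camera call takes 0.05 s, during which the arm holds its last target.

### The job

Two sealed sample cans look alike, but one holds a steel sample and the other only a light plastic dummy: lift the can on the blue mat well clear and feel its weight, stand it back on its mat, then lift the can on the white mat and do the same. Finish while holding the heavier can still and upright in the gripper over the middle of the small pink dish that stands between the two mats, about 10 cm above the bench, with the lighter can standing upright in the middle of the mat it came from. Keep both cans upright, do not drop them, and do not disturb the dish or the tools and parts lying about.

Things in the scene. Friction and masses are not known exactly. Their poses are not given: they have to be found in the camera images.
- can_a: sealed bare-aluminium can, upright cylinder 48 mm across, 62 mm high, starts standing on the blue mat. Origin: centre of its underside, z up. The two cans look alike; either one may hold the steel piece (0.45 to 0.6 kg in all), the other a plastic dummy (0.14 to 0.22 kg). The piece inside has 2 to 3 mm of play. Grip the sides from above, about 40 mm above the underside.
- can_b: sealed bare-aluminium can, upright cylinder 48 mm across, 62 mm high, starts standing on the white mat. Origin: centre of its underside, z up. The two cans look alike; either one may hold the steel piece (0.45 to 0.6 kg in all), the other a plastic dummy (0.14 to 0.22 kg). The piece inside has 2 to 3 mm of play. Grip the sides from above, about 40 mm above the underside.
- mat_blue: blue round mat fixed to the bench, 90 mm across, 4 mm thick, top flat. Origin: centre of its underside, on the bench top; z up.
- mat_white: white round mat fixed to the bench, 90 mm across, 4 mm thick, top flat. Origin: centre of its underside, on the bench top; z up.
- dish_pink: loose pink open dish, 60 mm across, 12 mm high, empty, standing between the two mats (not the other pink one at the far right of the bench). Origin: centre of its underside, z up.
- driver_red: red-handled screwdriver, 180 mm long, 25 mm thick, lying loose on the bench as a bystander. Origin: centre of its underside.
- wrench_11: steel combination wrench, 178x25x6 mm, lying loose on the bench as a bystander. Origin: centre of its underside.
- marker_1: black marker pen, 126 mm long, 14 mm thick, lying loose on the bench as a bystander. Origin: centre of its underside.
- ring_clamp: small metal ring clamp, 70x49x20 mm, lying loose on the bench as a bystander. Origin: centre of its underside.
- blank_flange_1: round metal blank flange, 34 mm across, 8 mm high, lying loose on the bench as a bystander. Origin: centre of its underside.
- tape_spool: red roll of tape, 46 mm across, 14 mm high, lying loose on the bench as a bystander. Origin: centre of its underside.
There are look-alikes about, which are no part of the job. What is shaped like the mat_blue but black, brown or orange is not meant.

How it is judged:
By the outcome, as a careful person would: the job done as asked, in the order asked, and still so for the second after the job is handed in, while the arm keeps its last pose, push and grip.
It also fails if it takes over 64 s, if anything falls off the work surface, if the arm or the gripper's body presses on something with over 40 N, if the wrist force passes 120 N, or if a joint passes its speed limit or range.

## Working session

There is one attempt and no reset: what is moved stays moved. The work goes in short steps, Python scripts to look and compute and a shell command to move; the robot and the scene stay as the last step left them, time stands still between calls to the robot, and variables do not carry over. Pictures are saved under pics/ and viewed, and the job is handed in when it is done.

```bash
ls; mkdir -p pics; python3 - <<'E'
from cell import manip
import cv2,numpy as np
print(manip.read_state())
for n in ("top","scene"):
    p,d=manip.camera(n); cv2.imwrite(f"pics/{n}0.png",p[:,:,::-1]); np.save(f"pics/{n}0.npy",d)
    print(n,manip.calibration(n))
    for l in ("can_a","mat_blue","dish_pink"):
        print(l,manip.look_for(n,l)[:5])
E
```

```text
pics
{'clock': 0.0, 'joints': array([-1.23656669e+00,  3.00465378e-01,  1.52157378e+00, -6.78625192e-06,
        1.32069588e+00, -6.66400778e-02]), 'qd': array([ 0.00046399, -0.00079709, -0.00093915,  0.00178476,  0.00013053,
       -0.00064923]), 'effort': array([ 6.69835972e-04, -5.31808412e+01, -3.52730656e+01,  7.08561670e-02,
        2.44786829e-02, -1.12387474e-04]), 'eef_pos': array([ 214.50165161, -506.13644678,  180.89257205]), 'eef_rot': array([-3.14045236e+00, -6.95138090e-05,  4.00871357e-01]), 'wrist_force': array([-0.23985613, -0.51880002,  1.00376917]), 'moment': array([-0.0392042 , -0.00701309, -0.04300111]), 'finger_gap': 94.30925125810616}
top {'fx': 602.8495990599015, 'fy': 602.8495990599015, 'cx': 325.4541735057963, 'cy': 230.62083741771738, 'world_from_camera': array([[-1.03226261e-01,  9.73200461e-01, -2.05487718e-01,
         2.44172252e+02],
       [-9.94652534e-01, -1.01677485e-01,  1.81114780e-02,
        -7.84450996e+01],
       [-3.26737564e-03,  2.06258459e-01,  9.78492091e-01,
         1.53885929e+03],
       [ 0.00000000e+00,  0.00000000e+00,  0.0000000
[... 677 characters left out ...]
09e+02],
       [-8.95072832e-01,  2.61871286e-01, -3.60926662e-01,
        -7.29978521e+02],
       [-7.13461466e-03,  8.00884090e-01,  5.98776896e-01,
         1.10602042e+03],
       [ 0.00000000e+00,  0.00000000e+00,  0.00000000e+00,
         1.00000000e+00]])}
can_a [{'bbox': [238.5, 191.0, 250.8, 215.9], 'p': 0.78}, {'bbox': [324.8, 223.3, 341.4, 247.4], 'p': 0.58}]
mat_blue [{'bbox': [336.9, 265.7, 373.3, 287.9], 'p': 0.95}, {'bbox': [262.6, 239.7, 287.7, 260.4], 'p': 0.92}, {'bbox': [443.6, 272.0, 471.8, 292.3], 'p': 0.91}, {'bbox': [468.1, 245.7, 496.7, 267.0], 'p': 0.72}, {'bbox': [314.6, 235.3, 343.5, 249.0], 'p': 0.64}]
dish_pink [{'bbox': [286.0, 219.2, 305.2, 232.7], 'p': 0.6}]
```

View pics/top0.png

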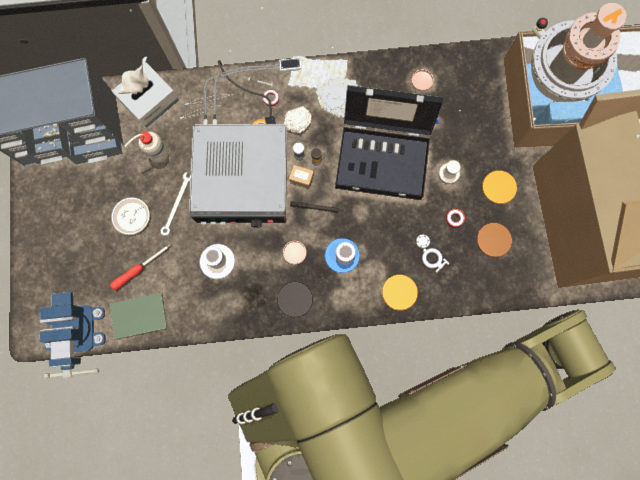

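View pics/scene0.png

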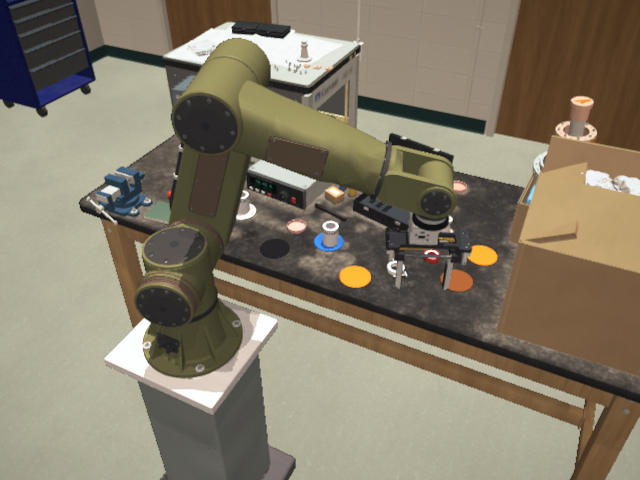

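```bash
python3 - <<'E'
import cv2
a=cv2.imread('pics/top0.png')[160:350,140:440]
cv2.imwrite('pics/top0c.png',cv2.resize(a,(800,506),interpolation=cv2.INTER_CUBIC))
E
```

```text
(no output)
```

View pics/top0c.png

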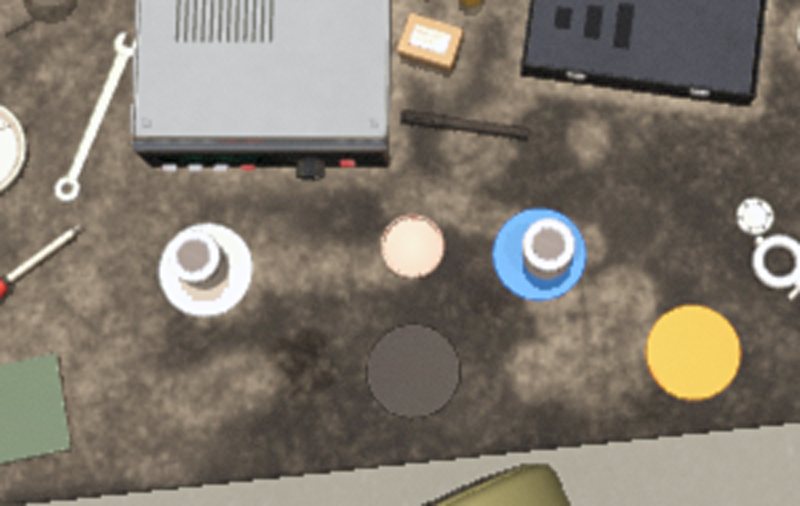

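The top view shows these candidates:
- **Blue mat:** at (342,255), with a can on it.
- **White mat:** at (217,261), with a can on it. The white bowl at (130,216) is not a mat.
- **Pink dishes:** (294,252) lies between the mats and is the one meant. The one at (422,79) is a look-alike. The crop confirms this.
- **Other discs:** the black one at (295,299) and the orange and brown ones are look-alikes.

Next I measure positions.

```bash
cat > h.py <<'E'
import numpy as np, cv2
from cell import manip
def ray(c,u,v,z):
    M=c["world_from_camera"]; d=M[:3,:3]@np.array([(u-c["cx"])/c["fx"],-(v-c["cy"])/c["fy"],-1.])
    o=M[:3,3]; return o+d*(z-o[2])/d[2]
def cloud(c,d):
    v,u=np.mgrid[0:480,0:640]; M=c["world_from_camera"]
    P=np.stack([(u-c["cx"])/c["fx"]*d,-(v-c["cy"])/c["fy"]*d,-d],-1)
    return P@M[:3,:3].T+M[:3,3]
E
python3 - <<'E'
from h import *
c=manip.calibration("top"); im=cv2.imread("pics/top0.png"); d=np.load("pics/top0.npy"); W=cloud(c,d)
hsv=cv2.cvtColor(im,cv2.COLOR_BGR2HSV)
def comp(mask,u,v,r=22):
    m=np.zeros((480,640),np.uint8); m[v-r:v+r,u-r:u+r]=mask[v-r:v+r,u-r:u+r]
    n,l,s,ce=cv2.connectedComponentsWithStats(m.astype(np.uint8)); i=1+np.argmax(s[1:,4]); return l==i
h,s,v=cv2.split(hsv)
for name,mask,(u0,v0),zt in [("blue",(h>95)&(h<125)&(s>120),(342,255),4),("white",(v>195)&(s<40),(217,261),4),("dish",(v>150)&(s>30)&((h<20)|(h>165)),(294,252),12)]:
    m=comp(mask,u0,v0); pts=cv2.findNonZero(m.astype(np.uint8))
    (x,y),r=cv2.minEnclosingCircle(cv2.convexHull(pts)); el=cv2.fitEllipse(cv2.convexHull(pts))
    print(name,(x,y),r,ray(c,x,y,zt).round(1),el,ray(c,*el[0],zt).round(1),"depth z",np.median(W[m][:,2]).round(1))
for n,(u0,v0) in [("blue",(345,251)),("white",(214,258))]:
    q=W[v0-22:v0+22,u0-22:u0+22].reshape(-1,3); t=q[(q[:,2]>58)&(q[:,2]<80)]
    mid=(t[:,:2].max(0)+t[:,:2].min(0))/2
    print("can",n,len(t),np.median(t[:,2]).round(1),t.mean(0).round(1),mid.round(1),np.ptp(t,axis=0).round(1))
q=W[:,:,2]; print("bench",np.median(q[270:300,230:270]), "box height",np.median(q[150:200,210:270]), "box front", W[218,240].round(0),W[222,240].round(0),W[208,315].round(0))
E
```

```text
blue (341.68902587890625, 255.0518341064453) 17.42910385131836 [ 498.1 -141.9    4. ] ((341.8193359375, 255.12451171875), (34.02714538574219, 34.580623626708984), 50.17815017700195) [ 497.9 -142.2    4. ] depth z 4.8
white (216.87037658691406, 261.0185241699219) 17.59056282043457 [516.  179.6   4. ] ((216.7932891845703, 260.8855895996094), (33.680355072021484, 35.066627502441406), 51.55854797363281) [516.3 179.8   4. ] depth z 6.3
dish (289.1103820800781, 253.69480895996094) 17.242502212524414 [514.3  -7.6  12. ] ((290.8669738769531, 253.9306182861328), (23.10618782043457, 34.01607131958008), 57.177520751953125) [513.2 -12.1  12. ] depth z 3.1
can blue 297 66.8 [ 495.9 -149.1   66.7] [ 496.3 -149.4] [48.2 47.6 15.9]
can white 300 66.7 [519.  179.5  66.7] [519.6 180.2] [45.8 48.  17.9]
bench 0.717506970043928 box height 88.65833718281874 box front [606. 103.  72.] [608. 110.  24.] [627. -86.  13.]
```

```bash
python3 -m inch '{"grip":[1,1,1,1,1,1,1,1,1,1],"travel":[[3,4,0],[6,8,0],[10,12,0],[14,16.5,0],[18,21.5,0],[21,26,0],[24,30,0],[26,33,0],[27.5,35,0],[28.1,35.7,0]],"turn":[[0,0,-3],[0,0,-6],[0,0,-10],[0,0,-14],[0,0,-18],[0,0,-20],[0,0,-22],[0,0,-23],[0,0,-23],[0,0,-23]]}' 10
python3 - <<'E'
from h import *
s=manip.read_state(); c=manip.calibration("wrist"); p,d=manip.camera("wrist"); cv2.imwrite("pics/w1.png",p[:,:,::-1]); np.save("pics/w1.npy",d)
np.savez("pics/w1c.npz",**c)
print(s["eef_pos"],s["eef_rot"],s["wrist_force"],c)
for l in ("can_a","mat_blue","dish_pink"): print(l,manip.look_for("wrist",l)[:3])
p,d=manip.camera("top"); cv2.imwrite("pics/t1.png",p[:,:,::-1])
E
```

```text
clock: 1.65
eef_pos: [496.1, -148.5, 181.3]
eef_rot: [-3.141, 0.0, 0.001]
wrist_force: [-0.0, -1.2, -1.2]
finger_gap: 94.0
[ 496.05409671 -148.47897529  181.31906601] [-3.14140283e+00  2.05929069e-05  8.15949970e-04] [-0.00635508 -1.19684637 -1.22368496] {'fx': 381.0414994717389, 'fy': 381.0414994717389, 'cx': 324.8570034310771, 'cy': 237.79184748516448, 'world_from_camera': array([[ 4.26967415e-04,  9.63898367e-01,  2.66270081e-01,
         5.72801088e+02],
       [-9.99999698e-01,  5.84584699e-04, -5.12686032e-04,
        -1.48337813e+02],
       [-6.49834644e-04, -2.66269781e-01,  9.63898325e-01,
         3.83730314e+02],
       [ 0.00000000e+00,  0.00000000e+00,  0.00000000e+00,
         1.00000000e+00]])}
can_a [{'bbox': [0.0, 171.5, 19.1, 215.5], 'p': 0.94}, {'bbox': [297.2, 193.1, 354.1, 254.1], 'p': 0.81}, {'bbox': [511.3, 219.8, 575.6, 278.0], 'p': 0.24}]
mat_blue [{'bbox': [153.8, 260.7, 236.3, 330.0], 'p': 0.86}, {'bbox': [270.5, 166.2, 359.8, 250.4], 'p': 0.66}, {'bbox': [398.6, 273.6, 480.2, 343.2], 'p': 0.61}]
dish_pink [{'bbox': [160.2, 162.7, 227.1, 222.1], 'p': 0.68}]
```

View pics/w1.png

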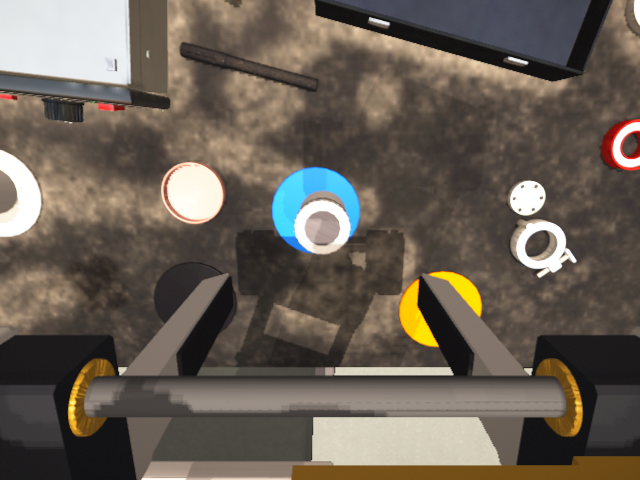

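The wrist view shows the can top at (322,225) on the blue mat at (316,210), the pink dish at (194,193), and the jaws straddling the can.

```bash
cat >> h.py <<'E'
def wmeas(im,d,c,items):
    W=cloud(c,d); h,s,v=cv2.split(cv2.cvtColor(im,cv2.COLOR_BGR2HSV))
    for name,(u,vv,r),zt in items:
        k={"blue":(h>95)&(h<125)&(s>110),"dish":(v>150)&(s>25)&((h<20)|(h>165))}.get(name)
        if k is None: k=(v>150)&(s<60)
        m=np.zeros((480,640),np.uint8); a=slice(max(vv-r,0),vv+r),slice(max(u-r,0),u+r); m[a]=k[a]
        n,l,st,_=cv2.connectedComponentsWithStats(m); l=(l==1+np.argmax(st[1:,4])).astype(np.uint8)
        # boundary -> plane -> circle via min enclosing of hull in world
        hull=cv2.convexHull(cv2.findNonZero(l))[:,0]
        P=np.array([ray(c,x,y,zt)[:2] for x,y in hull],np.float32)
        cc,rr=cv2.minEnclosingCircle(P); A=np.c_[2*P,np.ones(len(P))]; f=np.linalg.lstsq(A,(P**2).sum(1),rcond=None)[0]
        print(name,"enc",np.round(cc,1),round(rr,1),"fit",f[:2].round(1),np.sqrt(f[2]+f[0]**2+f[1]**2).round(1))
def can(d,c,u,v,r=45):
    W=cloud(c,d); q=W[max(v-r,0):v+r,max(u-r,0):u+r].reshape(-1,3); t=q[(q[:,2]>62)&(q[:,2]<71)]
    cc,rr=cv2.minEnclosingCircle(t[:,:2].astype(np.float32))
    print("can",len(t),np.median(t[:,2]).round(1),t.mean(0).round(1),((t.max(0)+t.min(0))/2).round(1),np.ptp(t,axis=0).round(1),"enc",np.round(cc,1),round(rr,1))
E
python3 - <<'E'
from h import *
c=dict(np.load("pics/w1c.npz")); im=cv2.imread("pics/w1.png"); d=np.load("pics/w1.npy")
wmeas(im,d,c,[("blue",(316,210,55),4),("dish",(194,193,42),12)])
can(d,c,322,225)
c=manip.calibration("top"); im=cv2.imread("pics/top0.png"); d=np.load("pics/top0.npy")
wmeas(im,d,c,[("blue",(342,255,22),4),("dish",(294,252,14),12),("white",(217,261,22),4)])
can(d,c,345,251,20);can(d,c,214,258,20)
E
```

```text
blue enc [ 495.9 -138.6] 45.2 fit [ 495.9 -138.5] 44.9
dish enc [513.8  -9. ] 40.1 fit [512.8 -12.7] 34.2
can 2341 65.3 [ 494.4 -145.8   65.3] [ 493.5 -145.7   65.1] [48.2 48.6  6.2] enc [ 493.6 -145.8] 24.5
blue enc [ 498.2 -142.2] 45.5 fit [ 498.2 -142. ] 44.8
dish enc [512.3 -13.4] 40.2 fit [514.9 -16.2] 33.8
white enc [515.3 174.9] 51.0 fit [515.6 175.9] 48.2
can 249 66.8 [ 496.3 -148.9   66.7] [ 495.9 -149.4   66.5] [47.4 47.6  9. ] enc [ 496.5 -149.9] 24.7
can 226 66.6 [520.5 180.2  66.6] [519.6 180.3  66.6] [45.7 46.4  8.9] enc [520.3 180.2] 24.3
```

```bash
python3 -m inch '{"grip":[1,1,1,1,1,1,1,1],"travel":[[-0.1,0.1,-3],[-0.1,0.1,-6],[-0.1,0.1,-9],[-0.1,0.1,-12],[-0.1,0.1,-14],[-0.1,0.1,-15],[-0.1,0.1,-15.6],[-0.1,0.1,-15.6]],"turn":[[0,0,0],[0,0,0],[0,0,0],[0,0,0],[0,0,0],[0,0,0],[0,0,0],[0,0,0]]}' 10
python3 - <<'E'
from h import *
for n in ("scene","top"):
    p,d=manip.camera(n); cv2.imwrite(f"pics/{n}2.png",cv2.resize(p[150:300,230:430] if n=="scene" else p[190:310,240:440],(800,600) if n=="scene" else (800,480))[:,:,::-1])
E
```

```text
clock: 2.9
eef_pos: [494.2, -149.3, 25.6]
eef_rot: [3.142, -0.0, -0.002]
wrist_force: [0.2, -0.3, 1.0]
finger_gap: 93.8
```

View pics/scene2.png

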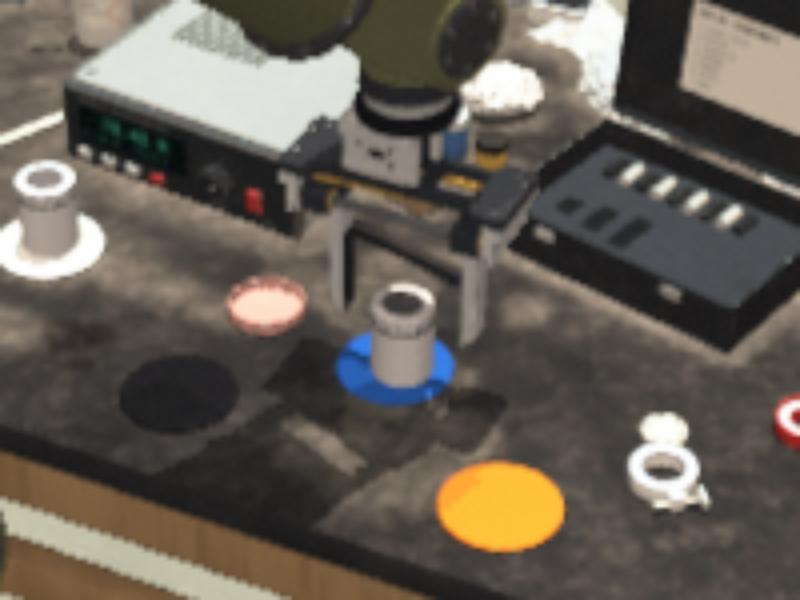

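```bash
python3 - <<'E'
from h import *
s=manip.read_state(); print(s["eef_pos"])
c=manip.calibration("scene");M=np.linalg.inv(c["world_from_camera"])
def pr(P):
    q=M@np.r_[P,1]; u=c["cx"]+c["fx"]*q[0]/-q[2]; v=c["cy"]-c["fy"]*q[1]/-q[2]; return ((u-230)*4).round(),((v-150)*4).round()
x,y=494.5,-148.5
for n,P in dict(cantop=[x,y,66],canbase=[x,y,4],mat=[496,-140,4],tcp=[x,y,25],fl=[x,y+52,25],fr=[x,y-52,25]).items(): print(n,pr(P))
p,d=manip.camera("scene"); W=cloud(c,d)
print("finger depth pts", W[150+300//4-2,230+345//4].round(), W[150+335//4,230+470//4].round(),W[150+340//4,230+403//4].round())
c=manip.calibration("wrist");p,d=manip.camera("wrist"); cv2.imwrite("pics/w2.png",p[:,:,::-1])
E
```

```text
[ 494.49050068 -149.29740081   25.99419384]
cantop (np.float64(406.0), np.float64(303.0))
canbase (np.float64(406.0), np.float64(368.0))
mat (np.float64(396.0), np.float64(364.0))
tcp (np.float64(406.0), np.float64(346.0))
fl (np.float64(344.0), np.float64(328.0))
fr (np.float64(469.0), np.float64(365.0))
finger depth pts [ 488. -100.   65.] [ 483. -204.   66.] [ 475. -153.   47.]
```

View pics/w2.png

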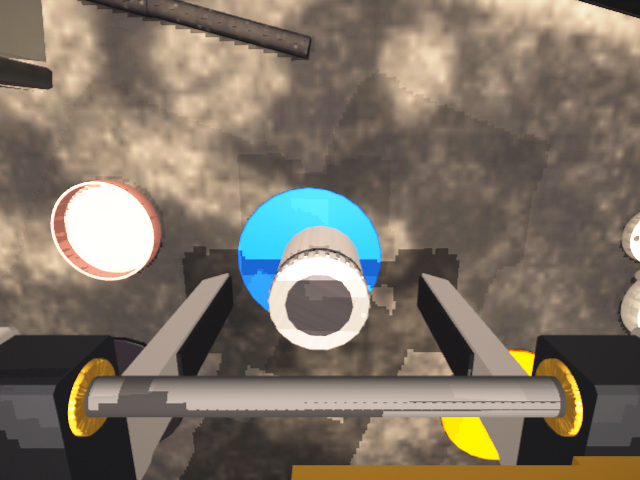

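```bash
python3 - <<'E'
from h import *
c=manip.calibration("scene");p,d=manip.camera("scene"); W=cloud(c,d)
for u in (315,316,317,346,347,348): print(u,[tuple(int(a) for a in W[v,u]) for v in range(214,244,2)])
c=manip.calibration("wrist");p,d=manip.camera("wrist"); W=cloud(c,d)
for u in (215,225,230,425,432): print(u,[tuple(int(a) for a in W[v,u]) for v in range(270,330,6)])
E
```

```text
315 [(491, -95, 94), (485, -98, 91), (483, -99, 86), (484, -98, 77), (485, -98, 69), (487, -97, 60), (485, -97, 54), (544, -67, -3), (533, -73, -2), (514, -82, 5), (512, -83, 0), (502, -88, 0), (488, -95, 5), (484, -97, 1), (466, -107, 9)]
316 [(488, -100, 98), (487, -100, 91), (486, -100, 84), (488, -99, 75), (480, -104, 74), (491, -97, 57), (490, -98, 51), (539, -73, 1), (532, -77, 0), (521, -82, 0), (514, -86, 0), (507, -89, -2), (494, -96, 1), (478, -104, 7), (472, -107, 5)]
317 [(490, -102, 97), (485, -104, 93), (486, -104, 85), (489, -103, 76), (491, -101, 67), (492, -101, 58), (491, -101, 51), (540, -76, 1), (531, -80, 1), (525, -84, -1), (518, -87, -2), (501, -95, 3), (491, -100, 4), (482, -105, 5), (472, -110, 6)]
346 [(489, -196, 128), (488, -197, 121), (484, -199, 117), (483, -199, 111), (489, -197, 99), (481, -200, 98), (482, -200, 90), (482, -200, 83), (485, -199, 73), (488, -198, 64), (480, -202, 63), (487, -199, 50), (541, -175, -4), (534, -178, -6), (519, -186, 0)]
347 [(457, -213, 154), (477, -204, 131), (483, -202, 119), (489, -200, 108), (482, -203, 106), (483, -20
[... 578 characters left out ...]
1, -101, 79)]
225 [(486, -85, 0), (503, -100, 53), (501, -100, 57), (500, -101, 61), (497, -101, 62), (495, -101, 63), (492, -102, 64), (490, -102, 65), (486, -101, 64), (448, -82, 0)]
230 [(486, -88, 0), (501, -101, 48), (499, -101, 50), (496, -101, 52), (494, -102, 54), (490, -101, 53), (488, -101, 54), (457, -86, -1), (453, -86, 0), (448, -85, 0)]
425 [(486, -213, -1), (503, -198, 53), (501, -197, 57), (501, -195, 63), (498, -195, 64), (495, -195, 63), (492, -195, 64), (490, -195, 66), (487, -195, 66), (448, -215, 0)]
432 [(486, -216, 0), (503, -200, 55), (503, -199, 61), (504, -196, 70), (501, -196, 71), (500, -195, 75), (498, -195, 75), (495, -196, 75), (493, -195, 77), (490, -195, 78)]
```

Both cameras put the fingertips at z≈48, but the state reads 25. I'll part-close the jaws without touching the can and check whether the tips extend.

```bash
python3 -m inch '{"grip":[0.4,0.4,0.4,0.4],"travel":[[0,0,0],[0,0,0],[0,0,0],[0,0,0]],"turn":[[0,0,0],[0,0,0],[0,0,0],[0,0,0]]}' 10
python3 - <<'E'
from h import *
c=manip.calibration("wrist");p,d=manip.camera("wrist"); W=cloud(c,d); cv2.imwrite("pics/w3.png",p[:,:,::-1])
m=(W[:,:,2]>8)&(W[:,:,2]<110)&(W[:,:,0]>470)&(W[:,:,0]<515); 
for lo,hi in ((-130,-90),(-210,-165)):
    q=W[m&(W[:,:,1]>lo)&(W[:,:,1]<hi)]; print(len(q),np.percentile(q[:,2],[0,1,5,20]).round(),q[:,1].min().round(),q[:,1].max().round())
E
```

```text
clock: 3.7
eef_pos: [494.4, -149.1, 25.7]
eef_rot: [3.141, -0.001, -0.001]
wrist_force: [0.4, 0.2, -0.4]
finger_gap: 65.8
3989 [ 9. 24. 53. 65.] -130.0 -104.0
3518 [10. 31. 54. 65.] -194.0 -165.0
```

View pics/w3.png

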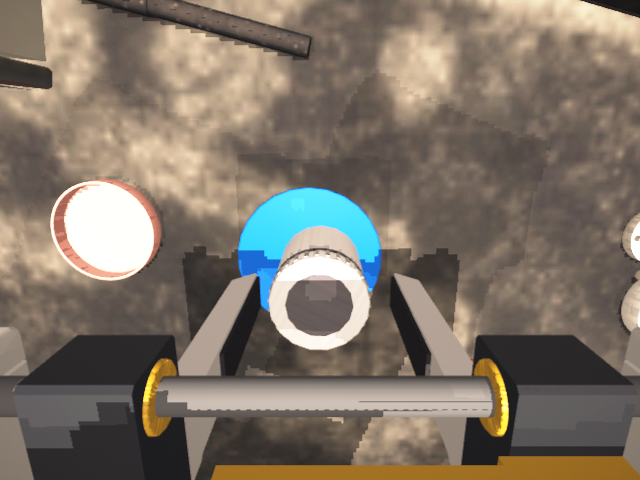

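The tips don't extend; they sit about 22 mm higher than the reported TCP. Lowering 15 mm gives a good grip under either reading and stays clear of the mat. I'll check the force as it goes.

```bash
python3 -m inch '{"grip":[0.4,0.4,0.4,0.4],"travel":[[0,0,-0.5],[0,0,-1],[0,0,-1.5],[0,0,-1.5]],"turn":[[0,0,0],[0,0,0],[0,0,0],[0,0,0]]}' 20
python3 - <<'E'
from h import *
print(manip.read_state()["wrist_force"])
c=manip.calibration("scene");p,d=manip.camera("scene"); W=cloud(c,d)
cv2.imwrite("pics/s3.png",cv2.resize(p[190:270,270:390],(780,520),interpolation=cv2.INTER_NEAREST)[:,:,::-1])
for u in (319,320,321,342,343,344): print(u,[tuple(int(a) for a in W[v,u]) for v in range(218,244,2)])
E
```

```text
clock: 4.25
eef_pos: [494.1, -149.1, 10.2]
eef_rot: [-3.141, 0.0, -0.001]
wrist_force: [-0.1, -0.4, -0.7]
finger_gap: 65.7
[-0.14243602 -0.37283367 -0.66408558]
319 [(482, -112, 91), (485, -111, 81), (478, -114, 79), (486, -110, 65), (486, -110, 57), (481, -113, 55), (484, -111, 44), (482, -112, 38), (519, -93, -1), (505, -101, 3), (495, -106, 4), (485, -110, 5), (481, -112, 0)]
320 [(484, -115, 90), (483, -115, 84), (484, -115, 75), (490, -112, 63), (484, -114, 60), (486, -114, 51), (484, -115, 46), (482, -116, 40), (514, -100, 4), (506, -103, 3), (496, -108, 4), (492, -110, 0), (483, -115, 0)]
321 [(493, -114, 84), (489, -116, 80), (492, -114, 70), (488, -116, 66), (492, -114, 55), (492, -114, 47), (488, -116, 43), (536, -92, -6), (514, -103, 5), (507, -106, 3), (504, -108, -1), (498, -111, -4), (481, -119, 2)]
342 [(481, -187, 116), (480, -188, 109), (485, -186, 98), (484, -186, 92), (485, -186, 83), (481, -188, 80), (484, -187, 69), (479, -189, 67), (481, -188, 57), (481, -188, 50), (481, -188, 42), (519, -172, 1), (512, -175, 0)]
343 [(482, -190, 116), (483, -190, 108), (478, -192, 105), (481, -191, 95), (481, -191, 88), (483, -190, 79), (482, -191, 73), (487, -189, 61), (486, -189, 54), (484, -190, 49), (481, -192, 43), (522, -174, 0), (508, -180, 5)]
344 [(482, -193, 117), (485, -192, 107), (484, -192, 101), (485, -192, 93), (477, -196, 92), (489, -191, 75), (486, -192, 70), (481, -195, 67), (487, -192, 54), (484, -194, 50), (533, -172, 0), (529, -174, -4), (517, -179, -1)]
```

View pics/s3.png

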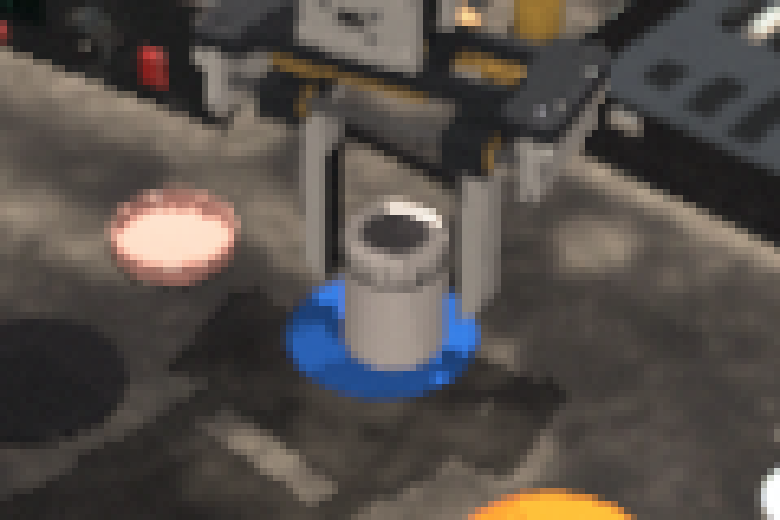

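```bash
python3 -m inch '{"grip":[0.4,0.4,0,-0.2,-0.2,-0.2,-0.2,-0.2,-0.2],"travel":[[0,0,-0.3],[0,0,-0.5],[0,0,-0.5],[0,0,-0.5],[0,0,-0.5],[0,0,-0.5],[0,0,-0.5],[0,0,-0.5],[0,0,-0.5]],"turn":[[0,0,0],[0,0,0],[0,0,0],[0,0,0],[0,0,0],[0,0,0],[0,0,0],[0,0,0],[0,0,0]]}' 30
```

```text
clock: 5.42
eef_pos: [494.3, -149.1, 5.5]
eef_rot: [-3.142, -0.0, -0.001]
wrist_force: [-0.2, 1.0, 0.3]
finger_gap: 47.6
```

```bash
python3 -m inch '{"grip":[-0.2,-0.2,-0.2,-0.2,-0.2,-0.2,-0.2,-0.2,-0.2,-0.2],"travel":[[0,0,0.3],[0,0,1],[0,0,2],[0,0,3.5],[0,0,5],[0,0,6.5],[0,0,8],[0,0,9],[0,0,9.5],[0,0,9.5]],"turn":[[0,0,0],[0,0,0],[0,0,0],[0,0,0],[0,0,0],[0,0,0],[0,0,0],[0,0,0],[0,0,0],[0,0,0]]}'
python3 -m inch '{"grip":[-0.2,-0.2,-0.2,-0.2,-0.2,-0.2],"travel":[[0,0,0],[0,0,0],[0,0,0],[0,0,0],[0,0,0],[0,0,0]],"turn":[[0,0,0],[0,0,0],[0,0,0],[0,0,0],[0,0,0],[0,0,0]]}'
python3 - <<'E'
from h import *
F=[]
for i in range(6):
    p,d=manip.camera("scene" if i else "wrist"); F.append(manip.read_state()["wrist_force"])
    if i==0: cv2.imwrite("pics/w4.png",p[:,:,::-1])
print(np.round(F,2),np.mean(F,0))
cv2.imwrite("pics/s4.png",cv2.resize(p[150:300,230:430],(800,600))[:,:,::-1])
E
```

```text
clock: 6.68
eef_pos: [494.3, -149.1, 100.6]
eef_rot: [-3.142, -0.0, -0.001]
wrist_force: [-0.7, 1.0, -1.0]
finger_gap: 47.4
clock: 7.42
eef_pos: [494.3, -149.1, 100.6]
eef_rot: [3.142, -0.0, -0.001]
wrist_force: [0.6, 0.0, -2.2]
finger_gap: 47.5
[[-0.26  0.8  -1.56]
 [-0.59  0.25 -1.52]
 [-0.16 -0.29 -0.47]
 [-0.56  0.77 -2.13]
 [-1.   -0.14 -2.22]
 [-0.49 -0.77 -2.51]] [-0.51018679  0.10521115 -1.73537095]
```

View pics/s4.png

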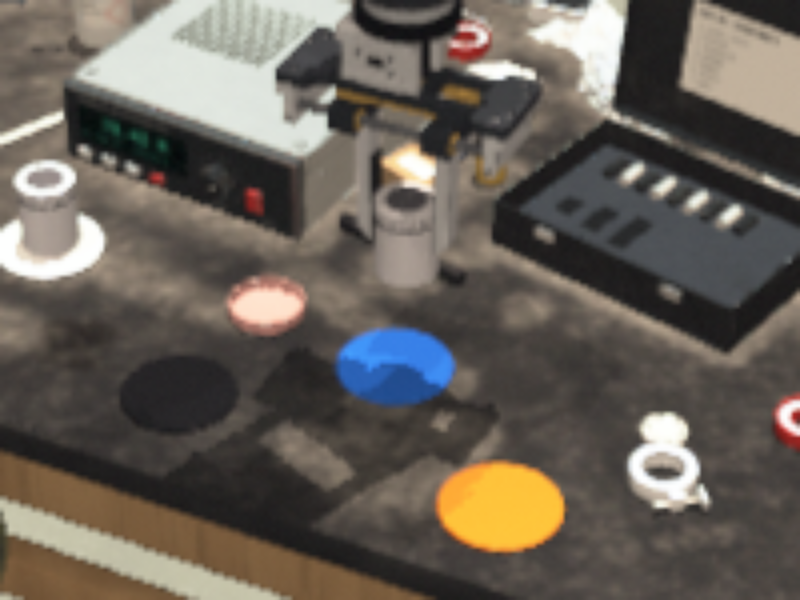

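View pics/w4.png

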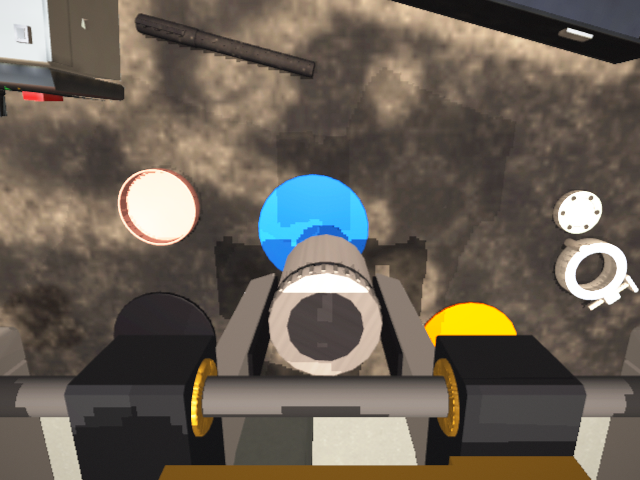

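The can on the blue mat weighs about 1.7 N, which fits the light dummy (~0.18 kg). I'll set it back in the middle of its mat, shifting +2 mm x and +7.5 mm y from where it stood.

```bash
python3 -m inch '{"grip":[-0.2,-0.2,-0.2,-0.2,-0.2,-0.2,-0.2,-0.2,-0.2,-0.2],"travel":[[0.2,0.75,-1],[0.2,0.75,-2.5],[0.2,0.75,-4],[0.2,0.75,-5.5],[0.2,0.75,-7],[0.2,0.75,-8],[0.2,0.75,-8.7],[0.2,0.75,-9.1],[0.2,0.75,-9.3],[0.2,0.75,-9.3]],"turn":[[0,0,0],[0,0,0],[0,0,0],[0,0,0],[0,0,0],[0,0,0],[0,0,0],[0,0,0],[0,0,0],[0,0,0]]}'
python3 -m inch '{"grip":[-0.2,-0.2,-0.2,-0.2],"travel":[[0,0,-0.1],[0,0,-0.2],[0,0,-0.2],[0,0,-0.2]],"turn":[[0,0,0],[0,0,0],[0,0,0],[0,0,0]]}'
```

```text
clock: 8.98
eef_pos: [496.4, -141.7, 7.8]
eef_rot: [3.141, -0.001, -0.001]
wrist_force: [1.6, 0.3, -0.6]
finger_gap: 47.8
clock: 9.48
eef_pos: [496.4, -141.7, 5.8]
eef_rot: [3.141, -0.001, -0.001]
wrist_force: [-0.9, -0.7, -1.6]
finger_gap: 47.2
```

```bash
python3 -m inch '{"grip":[-0.2,-0.2,0.1,0.3,0.5,0.6,0.6],"travel":[[0,0,-0.03],[0,0,-0.03],[0,0,-0.03],[0,0,-0.03],[0,0,-0.03],[0,0,-0.03],[0,0,-0.03]],"turn":[[0,0,0],[0,0,0],[0,0,0],[0,0,0],[0,0,0],[0,0,0],[0,0,0]]}' 10
python3 -m inch '{"grip":[0.7,0.7,0.7,0.7,0.7,0.7,0.7],"travel":[[0,0,1],[0,0,3],[0,0,6],[0,0,10],[0,0,14],[0,0,17],[0,0,17]],"turn":[[0,0,0],[0,0,0],[0,0,0],[0,0,0],[0,0,0],[0,0,0],[0,0,0]]}'
python3 - <<'E'
from h import *
c=manip.calibration("wrist"); p,d=manip.camera("wrist"); cv2.imwrite("pics/w5.png",p[:,:,::-1]); np.save("pics/w5.npy",d); np.savez("pics/w5c.npz",**c)
print(manip.look_for("wrist","dish_pink")[:3])
E
```

```text
clock: 10.35
eef_pos: [496.4, -141.7, 5.5]
eef_rot: [3.141, -0.001, -0.001]
wrist_force: [0.7, -0.4, -0.5]
finger_gap: 75.1
clock: 11.22
eef_pos: [497.3, -141.9, 178.2]
eef_rot: [3.14, -0.005, -0.001]
wrist_force: [0.2, -0.6, -0.5]
finger_gap: 80.0
[{'bbox': [170.2, 168.0, 233.1, 225.3], 'p': 0.78}, {'bbox': [293.8, 192.4, 354.8, 255.1], 'p': 0.52}]
```

View pics/w5.png

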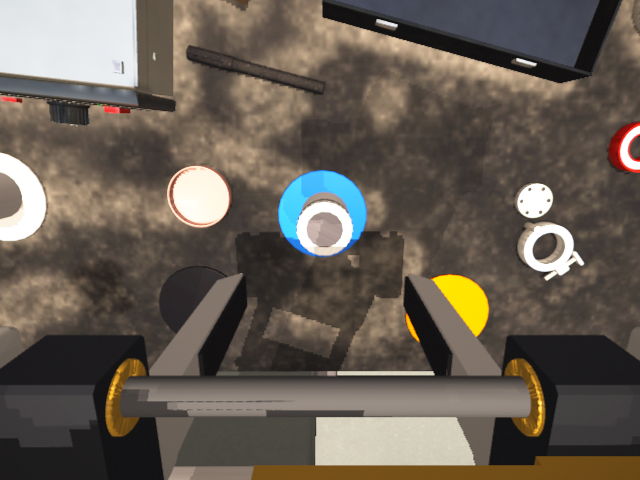

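The can stands at (325,228) on the blue mat at (323,212). I'll check the centring and measure the dish, then move on to the white mat.

```bash
python3 - <<'E'
from h import *
c=dict(np.load("pics/w5c.npz")); im=cv2.imread("pics/w5.png"); d=np.load("pics/w5.npy")
wmeas(im,d,c,[("blue",(323,212,55),4)]); can(d,c,325,228)
for b in [(170.2,168,233.1,225.3)]: print("dish",ray(c,(b[0]+b[2])/2,(b[1]+b[3])/2,8).round(1))
# dish by depth-free edges: rim ellipse
hsv=cv2.cvtColor(im,cv2.COLOR_BGR2HSV); roi=hsv[155:240,155:245]; print(roi[42,42],roi[12,42],roi[5,5],roi[42,12])
W=cloud(c,d); m=(W[:,:,2]>6)&(W[:,:,2]<18); m[:155]=0;m[240:]=0;m[:,:155]=0;m[:,245:]=0
P=W[m][:,:2].astype(np.float32); print("dish rim",len(P),cv2.minEnclosingCircle(P),((P.max(0)+P.min(0))/2),np.ptp(P,axis=0))
E
python3 -m inch '{"grip":[1,1,1,1,1,1,1,1,1,1],"travel":[[0.2,3,0],[0.5,7,0],[1,12,0],[1.3,17,0],[1.5,22,0],[1.7,26,0],[1.9,29,0],[2,31,0],[2.1,32,0],[2.1,32.2,0]],"turn":[[0,0,0],[0,0,0],[0,0,0],[0,0,0],[0,0,0],[0,0,0],[0,0,0],[0,0,0],[0,0,0],[0,0,0]]}'
python3 - <<'E'
from h import *
print(manip.read_state()["joints"])
c=manip.calibration("wrist"); p,d=manip.camera("wrist"); cv2.imwrite("pics/w6.png",p[:,:,::-1]); np.save("pics/w6.npy",d); np.savez("pics/w6c.npz",**c)
p,d=manip.camera("scene"); cv2.imwrite("pics/s6.png",cv2.resize(p[150:300,180:380],(800,600))[:,:,::-1])
E
```

```text
blue enc [ 495.1 -139. ] 45.1 fit [ 495.3 -139. ] 44.7
can 2389 65.3 [ 496.3 -141.    65.3] [ 495.9 -141.1   64.8] [47.8 48.3  5.6] enc [ 495.6 -141.2] 24.5
dish [514.2 -20.6   8. ]
[ 23  17 255] [ 19  36 255] [15 48 64] [ 11  89 235]
dish rim 504 ((515.3746337890625, -17.476221084594727), 30.45864486694336) [515.0706   -17.304829] [59.988434 60.42257 ]
clock: 12.58
eef_pos: [517.2, 180.3, 174.9]
eef_rot: [3.141, 0.0, -0.001]
wrist_force: [0.2, -0.7, -0.4]
finger_gap: 94.1
[ 2.68722548e-01  3.00158713e-01  1.53609784e+00 -2.92463293e-04
  1.30554490e+00  1.84103273e+00]
```

View pics/w6.png

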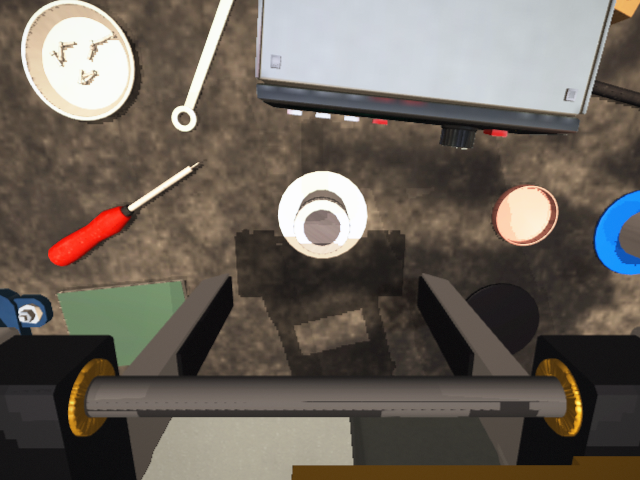

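View pics/s6.png

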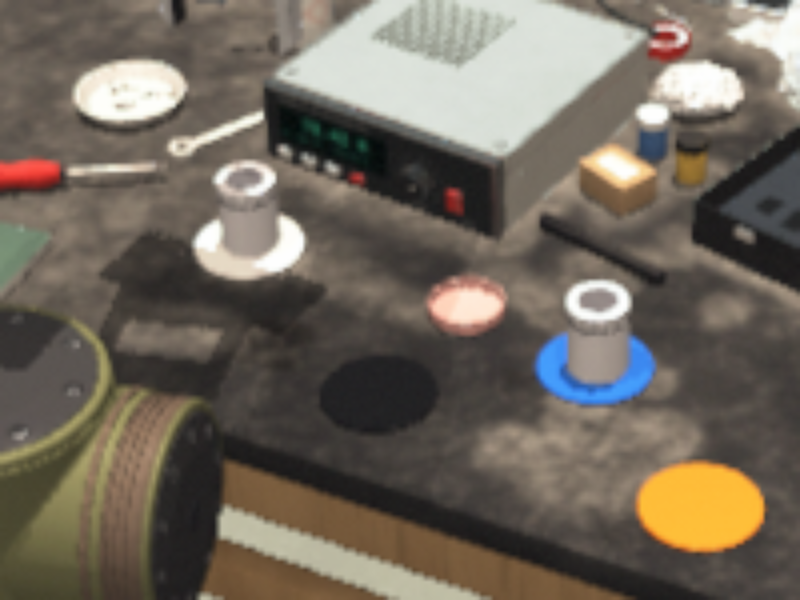

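```bash
python3 - <<'E'
from h import *
c=dict(np.load("pics/w6c.npz")); im=cv2.imread("pics/w6.png"); d=np.load("pics/w6.npy")
wmeas(im,d,c,[("white",(322,215,50),4)]); can(d,c,322,225)
W=cloud(c,d); m=(W[:,:,2]>6)&(W[:,:,2]<18); m[:175]=0;m[255:]=0;m[:,:485]=0;m[:,568:]=0
P=W[m][:,:2].astype(np.float32); print("dish rim",len(P),cv2.minEnclosingCircle(P),((P.max(0)+P.min(0))/2),np.ptp(P,axis=0))
c=manip.calibration("top"); print("dish top",ray(c,295.1,252.45,8).round(1))
E
```

```text
white enc [513.7 183.2] 45.0 fit [514.2 183.1] 44.6
can 2440 65.3 [517.9 183.6  65.3] [517.6 183.8  65.2] [47.6 47.7  6.3] enc [517.1 183.6] 24.4
dish rim 599 ((515.4839477539062, -17.182086944580078), 30.67653465270996) [515.26324  -17.439793] [59.40219  60.820366]
dish top [516.6 -23.1   8. ]
```

```bash
python3 -m inch '{"grip":[1,1,1,1,1,1,1,1,1,1],"travel":[[0,0,-3],[0,0,-6.5],[0,0,-10],[0,0,-12.5],[0,0,-14.5],[0,0,-15.5],[0,0,-16.3],[0,0,-16.7],[0,0,-16.95],[0,0,-16.95]],"turn":[[0,0,0],[0,0,0],[0,0,0],[0,0,0],[0,0,0],[0,0,0],[0,0,0],[0,0,0],[0,0,0],[0,0,0]]}'
python3 -m inch '{"grip":[0.5,0.2,-0.2,-0.2,-0.2,-0.2,-0.2,-0.2,-0.2],"travel":[[0,0,0],[0,0,0],[0,0,0],[0,0,0],[0,0,0],[0,0,0],[0,0,0],[0,0,0],[0,0,0]],"turn":[[0,0,0],[0,0,0],[0,0,0],[0,0,0],[0,0,0],[0,0,0],[0,0,0],[0,0,0],[0,0,0]]}' 35
```

```text
clock: 13.92
eef_pos: [517.3, 180.0, 5.8]
eef_rot: [3.141, -0.0, -0.002]
wrist_force: [1.3, 0.2, 0.8]
finger_gap: 94.3
clock: 15.05
eef_pos: [517.4, 180.0, 5.9]
eef_rot: [-3.142, -0.001, -0.002]
wrist_force: [-0.3, 1.9, 1.3]
finger_gap: 47.3
```

```bash
python3 -m inch '{"grip":[-0.2,-0.2,-0.2,-0.2,-0.2,-0.2,-0.2,-0.2,-0.2,-0.2],"travel":[[0,0,0.3],[0,0,1],[0,0,2],[0,0,3.5],[0,0,5],[0,0,6.5],[0,0,8],[0,0,9],[0,0,9.5],[0,0,9.5]],"turn":[[0,0,0],[0,0,0],[0,0,0],[0,0,0],[0,0,0],[0,0,0],[0,0,0],[0,0,0],[0,0,0],[0,0,0]]}'
python3 -m inch '{"grip":[-0.2,-0.2,-0.2,-0.2,-0.2,-0.2],"travel":[[0,0,0],[0,0,0],[0,0,0],[0,0,0],[0,0,0],[0,0,0]],"turn":[[0,0,0],[0,0,0],[0,0,0],[0,0,0],[0,0,0],[0,0,0]]}'
python3 - <<'E'
from h import *
F=[]
for i in range(6):
    p,d=manip.camera("scene"); F.append(manip.read_state()["wrist_force"])
print(np.round(F,2)[:,2],np.mean(F,0))
cv2.imwrite("pics/s7.png",cv2.resize(p[150:300,180:380],(800,600))[:,:,::-1])
E
```

```text
clock: 16.3
eef_pos: [517.4, 180.0, 100.9]
eef_rot: [-3.142, -0.001, -0.002]
wrist_force: [0.4, -0.2, -5.9]
finger_gap: 46.8
clock: 17.05
eef_pos: [517.4, 180.0, 101.0]
eef_rot: [-3.142, -0.001, -0.002]
wrist_force: [-0.7, 1.0, -5.8]
finger_gap: 46.7
[-4.9  -4.97 -5.75 -3.96 -5.08 -4.26] [ 0.16082952 -0.00674739 -4.82154747]
```

View pics/s7.png

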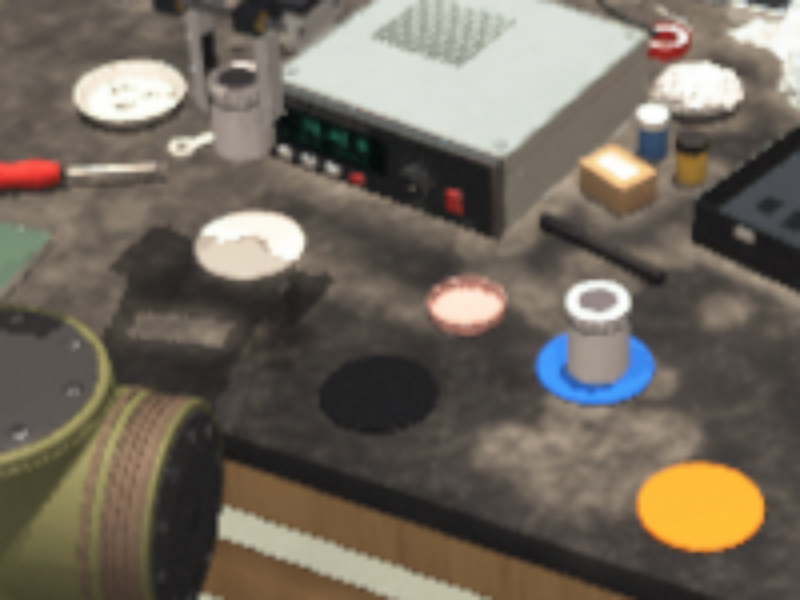

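This can weighs about 4.8 N, so it is the heavy one (~0.5 kg); the scene view confirms it hangs upright and clear. Now I stand it back on its mat as asked.

```bash
python3 -m inch '{"grip":[-0.2,-0.2,-0.2,-0.2,-0.2,-0.2,-0.2,-0.2,-0.2,-0.2],"travel":[[-0.3,0,-1],[-0.3,0,-2.5],[-0.3,0,-4],[-0.3,0,-5.5],[-0.3,0,-7],[-0.3,0,-8],[-0.3,0,-8.7],[-0.3,0,-9.1],[-0.3,0,-9.3],[-0.3,0,-9.3]],"turn":[[0,0,0],[0,0,0],[0,0,0],[0,0,0],[0,0,0],[0,0,0],[0,0,0],[0,0,0],[0,0,0],[0,0,0]]}'
python3 -m inch '{"grip":[-0.2,-0.2,-0.2,-0.2],"travel":[[0,0,-0.1],[0,0,-0.2],[0,0,-0.22],[0,0,-0.22]],"turn":[[0,0,0],[0,0,0],[0,0,0],[0,0,0]]}'
python3 -m inch '{"grip":[-0.2,0.1,0.2,0.3,0.3,0.3,0.3],"travel":[[0,0,0],[0,0,0],[0,0,0],[0,0,0],[0,0,0],[0,0,0],[0,0,0]],"turn":[[0,0,0],[0,0,0],[0,0,0],[0,0,0],[0,0,0],[0,0,0],[0,0,0]]}' 10
python3 - <<'E'
from h import *
p,d=manip.camera("scene")
cv2.imwrite("pics/s8.png",cv2.resize(p[150:300,180:380],(800,600))[:,:,::-1])
c=manip.calibration("wrist"); p,d=manip.camera("wrist"); cv2.imwrite("pics/w8.png",p[:,:,::-1])
E
```

```text
clock: 18.6
eef_pos: [514.5, 180.0, 8.1]
eef_rot: [-3.141, -0.001, -0.002]
wrist_force: [-0.6, 0.6, -4.4]
finger_gap: 47.1
clock: 19.1
eef_pos: [514.5, 180.0, 5.9]
eef_rot: [-3.141, -0.001, -0.002]
wrist_force: [-0.8, 0.4, -3.8]
finger_gap: 46.9
clock: 19.98
eef_pos: [514.5, 180.0, 6.0]
eef_rot: [-3.141, -0.001, -0.002]
wrist_force: [-0.3, -0.2, 0.3]
finger_gap: 60.9
```

View pics/s8.png

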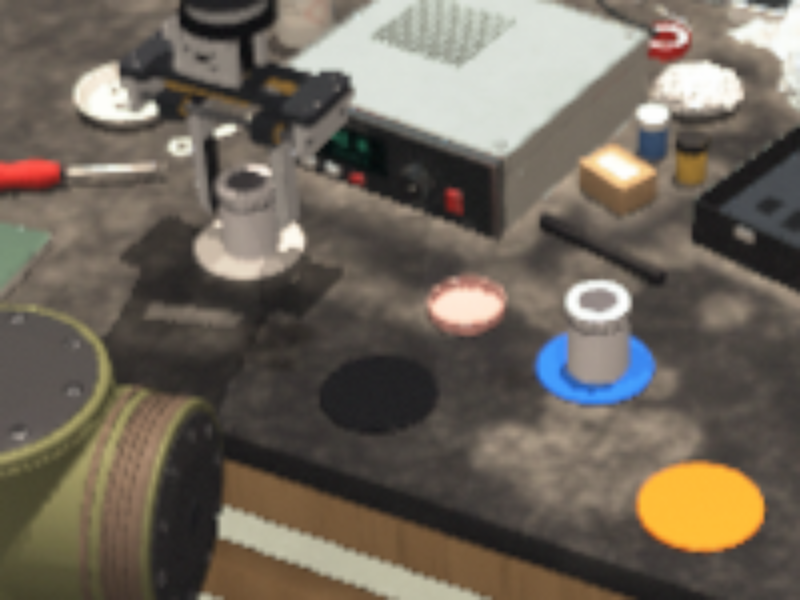

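View pics/w8.png

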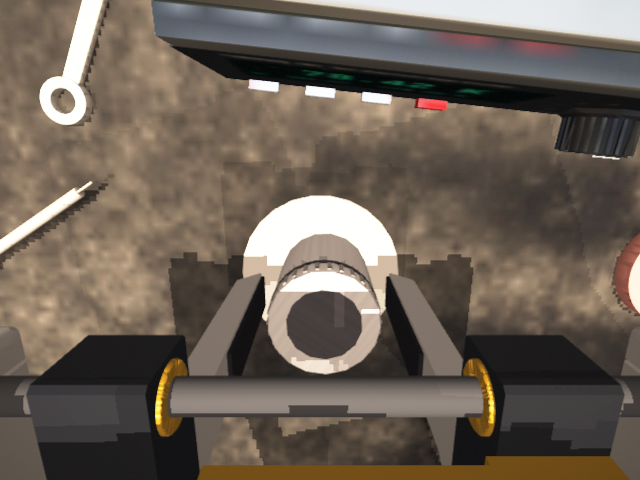

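```bash
python3 -m inch '{"grip":[-0.2,-0.2,-0.2,-0.2,-0.2,-0.2,-0.2],"travel":[[0,0,0],[0,0,0],[0,0,0],[0,0,0],[0,0,0],[0,0,0],[0,0,0]],"turn":[[0,0,0],[0,0,0],[0,0,0],[0,0,0],[0,0,0],[0,0,0],[0,0,0]]}' 35
python3 -m inch '{"grip":[-0.2,-0.2,-0.2,-0.2,-0.2,-0.2,-0.2,-0.2,-0.2,-0.2],"travel":[[0,0,0.3],[0,0,1],[0,0,2],[0,0,3.5],[0,0,5],[0,0,6.5],[0,0,8],[0,0,9],[0,0,9.6],[0,0,9.6]],"turn":[[0,0,0],[0,0,0],[0,0,0],[0,0,0],[0,0,0],[0,0,0],[0,0,0],[0,0,0],[0,0,0],[0,0,0]]}'
python3 -m inch '{"grip":[-0.2,-0.2,-0.2,-0.2,-0.2,-0.2,-0.2,-0.2,-0.2,-0.2],"travel":[[0,-0.8,0],[0,-2.2,0],[0,-4,0],[0,-6,0],[0,-8.5,0],[0,-11,0],[0,-13.5,0],[0,-15.5,0],[0.1,-17,0],[0.1,-18,0]],"turn":[[0,0,0],[0,0,0],[0,0,0],[0,0,0],[0,0,0],[0,0,0],[0,0,0],[0,0,0],[0,0,0],[0,0,0]]}'
python3 -m inch '{"grip":[-0.2,-0.2,-0.2,-0.2,-0.2,-0.2,-0.2,-0.2],"travel":[[0,-0.7,0],[0,-1.3,0],[0,-1.7,0],[0,-2,0],[0,-2,0],[0,-2,0],[0,-2,0],[0,-2,0]],"turn":[[0,0,0],[0,0,0],[0,0,0],[0,0,0],[0,0,0],[0,0,0],[0,0,0],[0,0,0]]}'
python3 - <<'E'
from h import *
for n in ("wrist","scene","top"):
    c=manip.calibration(n); p,d=manip.camera(n); cv2.imwrite(f"pics/{n}9.png",p[:,:,::-1]); np.save(f"pics/{n}9.npy",d); np.savez(f"pics/{n}9c.npz",**c)
p=cv2.imread("pics/scene9.png"); cv2.imwrite("pics/scene9c.png",cv2.resize(p[140:290,200:400],(800,600)))
p=cv2.imread("pics/top9.png"); cv2.imwrite("pics/top9c.png",cv2.resize(p[180:330,180:380],(800,600)))
E
```

```text
clock: 20.95
eef_pos: [514.5, 180.1, 6.0]
eef_rot: [-3.141, -0.001, -0.002]
wrist_force: [0.5, 2.5, -0.4]
finger_gap: 47.2
clock: 22.2
eef_pos: [514.6, 180.1, 102.1]
eef_rot: [-3.141, -0.001, -0.002]
wrist_force: [0.1, -0.8, -5.6]
finger_gap: 47.0
clock: 23.45
eef_pos: [515.5, -1.0, 102.1]
eef_rot: [-3.141, -0.001, -0.003]
wrist_force: [0.4, 0.2, -4.9]
finger_gap: 46.9
clock: 24.45
eef_pos: [515.5, -20.9, 102.1]
eef_rot: [-3.141, -0.001, -0.002]
wrist_force: [0.4, 0.0, -4.2]
finger_gap: 46.6
```

View pics/scene9c.png

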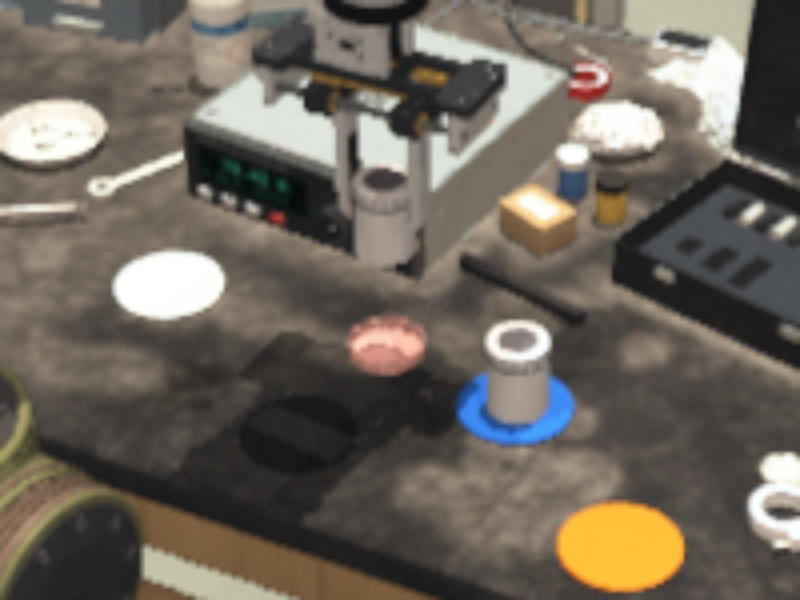

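View pics/wrist9.png

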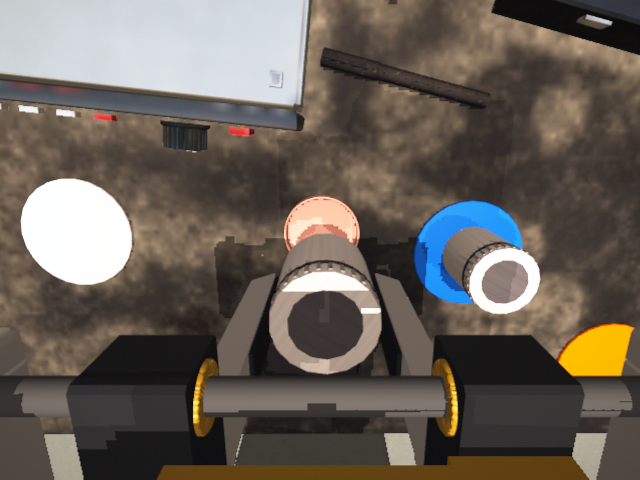

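View pics/top9c.png

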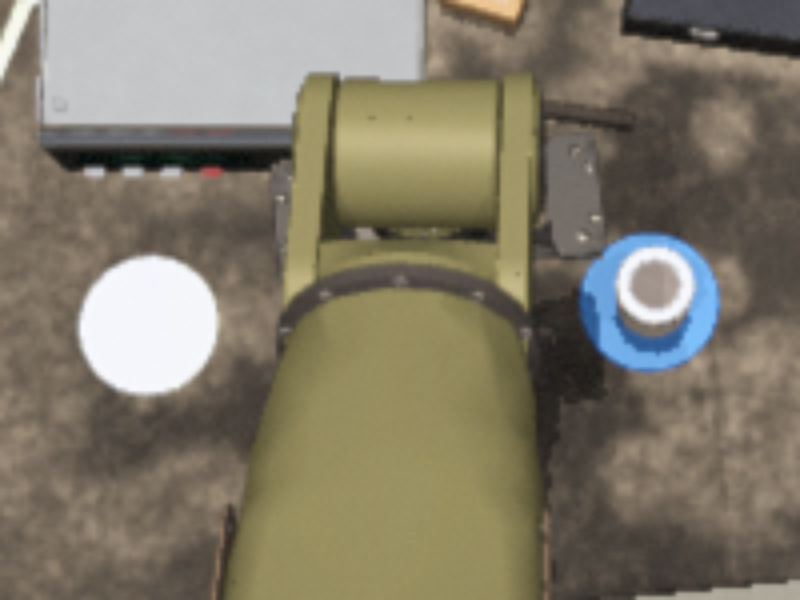

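The can hangs upright over the dish, and the light can stands on the blue mat. Next I'll measure its position over the dish.

```bash
python3 - <<'E'
from h import *
def fit(P):
    A=np.c_[2*P,np.ones(len(P))]; f=np.linalg.lstsq(A,(P**2).sum(1),rcond=None)[0]; return f[:2].round(1),np.sqrt(f[2]+f[0]**2+f[1]**2).round(1)
for n in ("wrist","scene"):
    c=dict(np.load(f"pics/{n}9c.npz")); d=np.load(f"pics/{n}9.npy"); W=cloud(c,d); z=W[:,:,2]
    near=(abs(W[:,:,0]-515)<45)&(abs(W[:,:,1]+20)<45)
    Pc=W[near&(z>104)&(z<130)&(abs(W[:,:,1]+20)<20)]
    print(n,"can side",len(Pc),fit(Pc[:,:2].astype(float)),"y range",np.percentile(W[near&(z>104)&(z<118)][:,1],[1,99]).round(1), "zmin",np.percentile(W[near&(z>60)][:,2],[0.5,2]).round(1))
    top=W[near&(z>155)&(z<170)]; print(" top",len(top), np.median(top[:,2]).round(1))
    Pd=W[near&(z>5)&(z<16)][:,:2].astype(np.float32); print(" dish",len(Pd),cv2.minEnclosingCircle(Pd),(Pd.max(0)+Pd.min(0))/2,np.ptp(Pd,axis=0))
# silhouettes in scene: project can bottom circle / dish
c=dict(np.load("pics/scene9c.npz"));M=np.linalg.inv(c["world_from_camera"]);im=cv2.imread("pics/scene9.png");im=cv2.resize(im,None,fx=4,fy=4)
def pr(P):
    q=M@np.r_[P,1]; return (4*(c["cx"]-c["fx"]*q[0]/q[2]),4*(c["cy"]+c["fy"]*q[1]/q[2]))
for col,x,y,z,r in (((0,255,0),515.5,-20.9,100,24),((0,255,0),515.5,-20.9,162,24),((255,0,0),515.5,-20.9,12,30),((0,255,255),496,-141.5,4,45),((0,0,255),496,-141.5,66,24)):
    pts=np.array([pr([x+r*np.cos(t),y+r*np.sin(t),z]) for t in np.linspace(0,6.3,60)],np.int32); cv2.polylines(im,[pts],True,col,1)
cv2.imwrite("pics/ov.png",im[560:1160,1000:1600])
E
```

```text
wrist can side 978 (array([515.3, -20.3]), np.float64(23.7)) y range [-42.1   1.8] zmin [111.3 132.4]
 top 10955 161.7
 dish 380 ((515.33349609375, -17.47914695739746), 29.95192527770996) [523.6244   -17.479813] [43.3201   59.275482]
scene can side 83 (array([504.7, -21.7]), np.float64(15.2)) y range [-43.7  -2.6] zmin [102.9 108.5]
 top 176 161.8
 dish 88 ((515.9390869140625, -26.137441635131836), 47.3038215637207) [515.9391   -21.620808] [85.97974 83.78537]
```

View pics/ov.png

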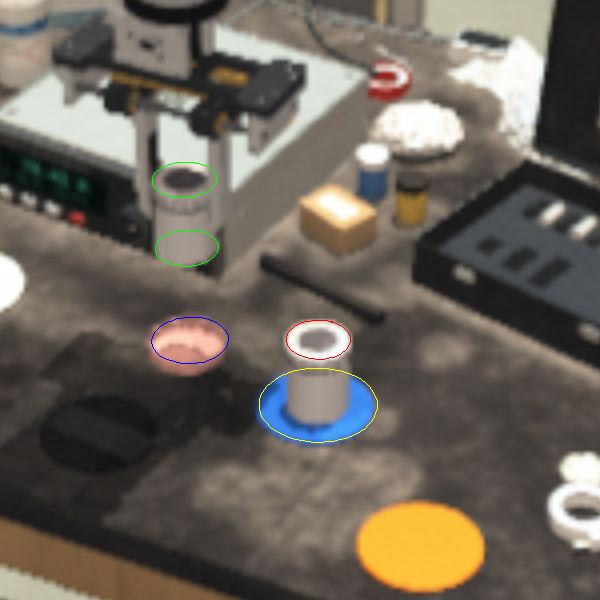

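```bash
python3 -m inch '{"grip":[-0.2,-0.2,-0.2,-0.2,-0.2,-0.2],"travel":[[0,0.1,0],[0,0.1,0],[0,0.1,0],[0,0.1,0],[0,0.1,0],[0,0.1,0]],"turn":[[0,0,0],[0,0,0],[0,0,0],[0,0,0],[0,0,0],[0,0,0]]}'
python3 - <<'E'
from h import *
c=manip.calibration("top"); p,d=manip.camera("top"); 
wmeas(p[:,:,::-1].copy(),d,c,[("blue",(343,256,22),4)]); can(d,c,343,251,20)
im0=cv2.imread("pics/top0.png"); df=cv2.absdiff(im0,p[:,:,::-1]).max(2); print("qd",manip.read_state()["qd"].round(3))
for n,(u,v) in dict(driver=(140,268),wrench=(176,203),ring=(432,258),flange=(423,241),tape=(456,217),marker=(330,209)).items(): print(n,df[v-12:v+12,u-15:u+15].mean().round(1))
E
```

```text
clock: 25.35
eef_pos: [515.6, -20.0, 102.2]
eef_rot: [-3.141, -0.001, -0.003]
wrist_force: [0.3, -0.5, -5.1]
finger_gap: 47.1
blue enc [ 498.2 -142. ] 45.6 fit [ 498.2 -142.2] 44.8
can 244 66.8 [ 497.8 -144.1   66.8] [ 497.9 -144.1   66.5] [45.6 46.2  8.9] enc [ 497.6 -145. ] 24.2
qd [ 0.001  0.001  0.001 -0.     0.001  0.001]
driver 4.4
wrench 4.4
ring 4.1
flange 4.1
tape 4.2
marker 10.7
```

```bash
python3 -c "
from cell import manip
print(manip.sign_off())"
```

```text
the job is handed in; nothing more can be done
None
```

I lifted both cans in the order asked, stood each back on its mat, and handed in at 25.4 s, holding the heavier one over the pink dish.

| Can | Weight felt | Where it is now |
|---|---|---|
| Blue mat (can_a) | about 1.7 N, the light dummy | standing upright on its mat, about 2 mm from the centre |
| White mat (can_b) | about 4.8 N, the steel sample | held still and upright in the gripper over the dish between the mats, underside about 100 mm above the bench |

**Last checks:** The joint speeds were near zero and the grip held at 47 mm. Comparing top-camera pictures from before and after showed no change at the screwdriver, wrench, ring clamp, flange or tape. The marker couldn't be compared that way because the arm partly hid it, but the wrist picture shows it lying where it was. The dish measured in the same place as before.

**Disagreements:**
- **Fingertips:** They appeared about 22 mm higher than the reported TCP. I gripped 20 mm lower than planned to allow for this, and both cans held firmly.
- **Camera positions:** The cameras disagreed by about 3 mm sideways. I used where the jaws centred on the cans to settle it, so the held can may be 2 to 3 mm off the middle of the dish.

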